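# Third hand for pinning a drawer bottom

### The arm

A 6-joint arm with a two-finger parallel gripper is mounted at the origin on the work surface. World frame = base frame: x ahead of the robot, y to its left, z up, the work surface at z = 0. Lengths are in m, angles in rad, forces in N, time in s.
With the tool pointing down it reaches from about 0.35 to 0.775 m from the base axis. Payload 5.5 kg.
Tool frame: the origin (TCP) lies midway between the tips of the shut fingers; the grasp point (between the pads) lies 19 mm behind it; z points along the fingers, y is the line along which they close (so a half turn about z gives the same grasp; the last joint's range is limited). The gripper opens to 85 mm and grips with 20 to 120 N. Pads are 22 mm wide; open, the fingers measure 114 mm over their backs; the gripper's body (76 mm by 85 mm) begins 54 mm behind the grasp point. The pads swing forward as they close: fully open they stand 13 mm farther back than shut.
Start: joints at [-1.432, 0.313, 0.046, 1.304, 0, 1.431], TCP at [0.158, -0.553, 0.194] pointing down, gripper open.
Joint ranges: [-2.76, 2.76], [-0.86, 1.69], [-1.03, 1.26], [-2.2, 2.34], [-1.47, 1.5], [-3.14, 3.14]. Speed limits (rad/s): [2.57, 2.57, 3.14, 3.14, 3.14, 3.14].

### API

Orientations are given as a unit quaternion [w, x, y, z].
In Python, from workcell import env gives the robot as it stands. The module is installed in compiled form; this text tells all that it offers.
- The arm moves only by the tool carry_out, never from a script. Its argument "series" is a list of rows, each an object with "delta_rot": the turn, a rotation vector about the world's x, y, z normalised to -1 to 1, where 1 is 0.1 rad, a list of three; "travel": the shift along the world's x, y, z normalised to -1 to 1, where 1 is 0.025 m, a list of three; "fingers": the closure, from -1 (fully open) to 1 (shut). In form: [{"delta_rot": [ax, ay, az], "travel": [tx, ty, tz], "fingers": fingers}, ...]. A call has 1 to 5 rows; each row shifts and turns the commanded pose from where the row before left it; what a row does not reach is not made up. A row lasts 1/8 s, in which the tool goes at most 62.5 mm and 10.7 degrees, less where a joint would pass 70% of its speed; a pose out of reach is approached as far as the arm can. A call with a number of a shift or a turn outside -1 to 1 is refused whole. A call with a gripper value outside its range is refused whole. The fingers move at their own pace and stop on an object; "squeeze" is the grip in N (left out, the last holds). Time passes only in rows, so rows that do not move let the fingers close. It gives the time, the measured TCP pose, the force, the opening and the grip force at its end, in the units of the state.
- env.get_state(): the state, without advancing time (a new reading comes with each control period).
- env.read_camera(name): name is "side" or "top"; returns a dict with "color" (420x560x3 uint8, red, green, blue), "fx", "fy", "cx", "cy" (pixels), "world_from_camera" (4x4, takes a point from camera to world coordinates). Camera axes: x right, y up, looking along -z (the intrinsics and any distortion apply to the point x, -y, -z); pixel columns grow to the right and rows downward; lengths in m; the calibration is good to about 2 mm. A picture is of the moment at which its call begins. There is no depth.
- env.hand_in(): hands the job in; it is judged then, once.
The state is a dict: "clock": time; "joint_pos": joint angles; "qvel": joint speeds; "tau": joint torques, N m; "tcp_pos": TCP position; "orientation": TCP orientation; "wrist_force": force on the tool from outside, world axes, zero at the start; "ft_torque": the same for the moment, N m; "finger_gap": finger opening in m; "grip_force": force on a finger pad.
Only numpy, scipy, OpenCV 4.12 (cv2) and the standard library are available. Lean on these libraries where they do the work, as an engineer would, in place of code of your own. Each camera call takes 0.05 s, during which the arm holds its last target. There are 200 camera calls.

### The job

Lay the long plywood bottom flush on the small upside-down drawer, so that it sits flat on the rim with its edges even with the drawer's all round. Then push drawer and bottom together endwise, square against the fence of the assembly board, and keep them pressed there with a steady push of about 12 newtons so that a colleague can pin the bottom on: finish while still holding it pressed, do not let go. Do not ram the fence, and leave everything else on the bench where it lies.

Things in the scene. Friction and masses are not known exactly. Their poses are not given: they have to be found in the camera images.
- jig: Assembly board, fixed to the bench: plywood base 350 x 200 mm, 18 mm thick, lying flat. Origin: centre of its underside, on the bench top; x runs along its length towards the fence (roughly to the robot's left, world +y), z up. Its upper face is at z = 18 mm.
- fence: Rigid dark hardwood end fence across the assembly board, 190 mm long, 24 mm thick, 62 mm high above the base's upper face, with two struts behind. Origin: on the base's upper face, in the plane of the pressing face, mid length. x points into the fence (the pushing direction; the drawer lies on its -x side), y along it, z up. About 12 N means the force on the fence: 5 to 20 N is fine.
- drawer: Small drawer frame, bottomless, loose, upside down on the assembly board 20 to 90 mm short of the fence: 170 (x) x 60 (y) x 50 mm high, walls 9 mm, 0.13 to 0.22 kg, slides with 1 to 4 N. Origin: centre of its underside, z up. The plain back end (+x) faces the fence; the front (-x) has a finger notch, 30 x 14 mm, in its lower edge. The open rim to cover is its upper edge, 50 mm above the origin.
- bottom: The drawer's bottom: plywood panel exactly as long and wide as the drawer, 170 x 60 x 6 mm, 35 to 60 g, loose, flat across the two stickers (18 mm above the bench, long side across them), beside the shorter panel. Origin: centre of its underside, x along the 170 mm, z up. Well laid, its origin is 50 mm above the drawer's.
- short_bottom: Another plywood panel, too short for this drawer: 120 x 60 x 6 mm, loose on the same stickers, some 50 mm of clear space between the two panels' long edges. Origin: centre of its underside. To be left alone.
- stickers: Two parallel fixed wooden battens, 220 mm long, 18 x 18 mm, 84 mm apart centre to centre, that carry the two panels. Origin: on the bench, midway between them; y along the battens, z up. They lie to the left or the right of the assembly board.
- pencil: Flat red carpenter's pencil, 170 x 14 x 8 mm, lying loose along one side of the assembly board (about 82 mm to the side of its centre line). Origin: centre of its underside. To be left alone.
- glue: White plastic glue bottle with blue cap, 64 mm diameter, 190 mm high, standing loose beyond the work. Origin: centre of its underside. To be left alone.
- hammer: Hammer, 260 mm long, lying loose beyond the assembly board. To be left alone.
- square: Try square with dark wooden stock 120 mm and steel blade 150 mm, lying loose. To be left alone.
- pin_tin: Round open tin of panel pins, 72 mm diameter, 30 mm high, loose. Origin: centre of its underside. To be left alone.
- screwdriver: Screwdriver, 200 mm long, lying loose. To be left alone.
Mind the look-alikes: they are no part of the job. Leave any turquoise look-alike of the bottom alone. Leave any orange look-alike of the drawer alone.

How it is judged:
On the way:
1. the long bottom lies seated on the drawer's rim, within 8 mm of flush (z of bottom in the frame of drawer between 0.047 and 0.053 m and angle between the z axis of bottom and the z axis of drawer, either way round below 0.03 rad and angle between bottom's own z axis and vertical below 0.035 rad and x of bottom in the frame of drawer between -0.008 and 0.008 m and y of bottom in the frame of drawer between -0.008 and 0.008 m and angle between the x axis of bottom and the x axis of drawer, either way round below 0.1 rad), for 0.2 s.
At the end, for the whole second after the job is handed in: Still held by the robot: drawer flat, its end against the fence (3 mm) and square to it (2 degrees); bottom level on its rim, edges even within 4 mm; fence carrying a steady 5 to 20 N from them, fingers on drawer or bottom, not on the fence (z of bottom in the frame of drawer between 0.047 and 0.053 m and angle between the z axis of bottom and the z axis of drawer, either way round below 0.03 rad and angle between bottom's own z axis and vertical below 0.035 rad and x of bottom in the frame of drawer between -0.004 and 0.004 m and y of bottom in the frame of drawer between -0.004 and 0.004 m and angle between the x axis of bottom and the x axis of drawer, either way round below 0.045 rad and x of drawer in the frame of fence between -0.088 and -0.08 m and y of drawer in the frame of fence between -0.05 and 0.05 m and z of drawer in the frame of fence between -0.003 and 0.003 m and x of bottom in the frame of fence above -0.089 m and angle between the x axis of drawer and the x axis of fence, either way round below 0.035 rad and angle between drawer's own z axis and vertical below 0.03 rad and contact force between fence and anything else between 5 and 20 N and contact force between fence and the arm below 0.5 N and contact force between fence and the fingers below 0.5 N and (contact force between any of drawer, bottom and the fingers above 1 N or contact force between drawer and the arm above 1 N) and linear speed of each of drawer, bottom below 0.01 m/s); the arm keeps its last pose, push and grip.
It fails at once if the fence is rammed (more than 45 N) (contact force between fence and anything else above 45 N).
It fails at once if another thing on the bench is disturbed (moved more than 30 mm) (distance of any of short_bottom, pencil, glue, hammer, square, pin_tin, screwdriver from where it was at the start of the episode above 0.03 m).
It also fails if it takes over 51 s, if anything falls off the work surface, if the arm or the gripper's body presses on something with over 40 N, if the wrist force passes 120 N, or if a joint passes its speed limit or range.

## Working session

There is one attempt and no reset: what is moved stays moved. The work goes in short steps, Python scripts to look and compute and a tool call to move; the robot and the scene stay as the last step left them, time stands still between calls to the robot, and variables do not carry over. Pictures are saved under pics/ and viewed, at most 10 in all, crops included, and the job is handed in when it is done.

Besides the shell and the picture viewer there is one more tool, called after "Emit:" as name([rows], argument=value, ...), one row to a line, values as JSON. carry_out: Moves the arm, as the interface text tells. Its arguments: {"type":"object","properties":{"series":{"type":"array","items":{"type":"object","properties":{"delta_rot":{"type":"array","items":{"type":"number"}},"travel":{"type":"array","items":{"type":"number"}},"fingers":{"type":"number"}}}},"squeeze":{"type":"number"}},"required":["series"]}

```bash
mkdir -p pics; ls; python3 - <<'E'
from workcell import env
import cv2
s=env.get_state();print(s)
for n in("top","side"):
    r=env.read_camera(n);cv2.imwrite(f"pics/{n}0.png",r["color"][:,:,::-1]);print({k:v for k,v in r.items() if k!="color"})
E
```

```text
pics
{'clock': 0.0, 'joint_pos': array([-1.43161441e+00,  3.14007501e-01,  4.50011873e-02,  1.30358923e+00,
        2.96298402e-05,  1.43121364e+00]), 'qvel': array([-1.87528654e-03, -1.04777935e-03,  9.85754584e-04, -2.49052825e-04,
        1.90812781e-03,  4.25294382e-05]), 'tau': array([-8.79477302e-04, -4.80629575e+01,  2.98530579e+01,  1.97017263e-02,
       -1.57771728e-04,  1.99026084e-05]), 'tcp_pos': array([ 0.15815325, -0.55223989,  0.19341396]), 'orientation': array([-8.99605321e-04,  9.90301604e-01,  1.38931365e-01,  1.49951817e-05]), 'wrist_force': array([-0.78328367,  0.64248611, -0.2282811 ]), 'ft_torque': array([0.02421952, 0.01287994, 0.06450593]), 'grip_force': 0.0, 'finger_gap': 0.08549484327275078}
{'fx': 492.8628611898358, 'fy': 492.8628611898358, 'cx': 268.63504116022455, 'cy': 209.31343180785052, 'world_from_camera': array([[-0.01369057,  0.99323748, -0.1152904 ,  0.30326918],
       [-0.99968396, -0.01602752, -0.01936755, -0.02067422],
       [-0.02108439,  0.11498881,  0.993143  ,  1.52586364],
       [ 0.        ,  0.        ,  0.        ,  1.        ]])}
{'fx': 458.4366622884958, 'fy': 458.4366622884958, 'cx': 289.7806426973237, 'cy': 216.54894443062577, 'world_from_camera': array([[-0.94041906,  0.25754763, -0.22199371,  0.1482446 ],
       [-0.33955383, -0.67726269,  0.65270089,  0.9690969 ],
       [ 0.01775351,  0.68919117,  0.72436202,  1.1603526 ],
       [ 0.        ,  0.        ,  0.        ,  1.        ]])}
```

View pics/top0.png

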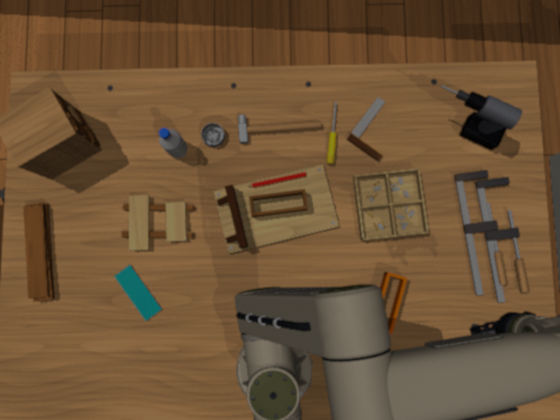

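View pics/side0.png

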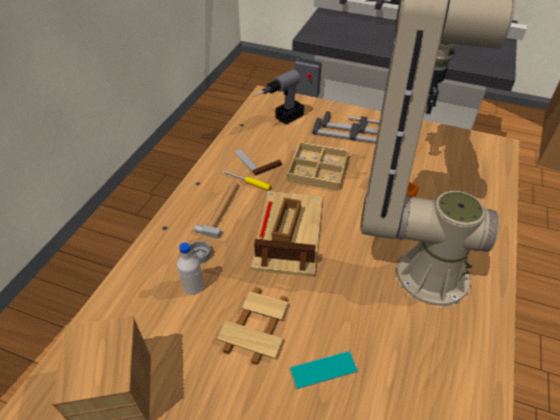

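```bash
python3 - <<'E'
import cv2,numpy as np
t=cv2.imread("pics/top0.png")
a=cv2.resize(t[180:260,115:200],None,fx=4.5,fy=4.5,interpolation=cv2.INTER_CUBIC)
b=cv2.resize(t[160:255,210:345],None,fx=5.9,fy=5.9,interpolation=cv2.INTER_CUBIC)
c=np.zeros((600,800,3),np.uint8)
b=cv2.resize(t[165:255,205:345],None,fx=3.2,fy=3.2,interpolation=cv2.INTER_CUBIC)
h,w=a.shape[:2];a=cv2.resize(t[190:255,120:200],None,fx=4,fy=4,interpolation=cv2.INTER_CUBIC)
c[:a.shape[0],:a.shape[1]]=a; c[300:300+b.shape[0],:b.shape[1]]=b
cv2.imwrite("pics/crop0.png",np.clip(c*1.6,0,255).astype(np.uint8))
hsv=cv2.cvtColor(t,cv2.COLOR_BGR2HSV)
for p in [(139,222),(177,222),(160,222),(160,265),(300,235),(278,193),(278,204),(236,217),(110,222)]:print(p,hsv[p[1],p[0]],t[p[1],p[0]])
E
```

```text
(139, 222) [ 20 114 141] [ 78 119 141]
(177, 222) [ 18 114 136] [ 75 112 136]
(160, 222) [ 16 134 137] [ 65 103 137]
(160, 265) [ 15 134 139] [ 66 103 139]
(300, 235) [ 19 116 112] [ 61  94 112]
(278, 193) [ 14 162  88] [32 59 88]
(278, 204) [ 19 117 129] [ 70 107 129]
(236, 217) [ 11 184  47] [13 25 47]
(110, 222) [ 15 133 136] [ 65 101 136]
```

View pics/crop0.png

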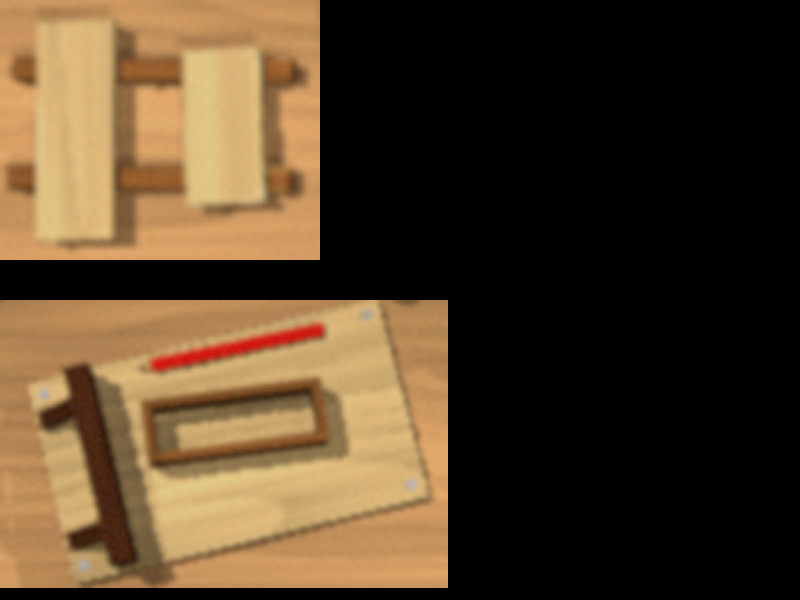

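```bash
cat > h.py <<'E'
import cv2,numpy as np
from workcell import env
def ray(r,uv,z):
    uv=np.atleast_2d(uv).astype(float);M=r["world_from_camera"]
    d=np.c_[(uv[:,0]-r["cx"])/r["fx"],-(uv[:,1]-r["cy"])/r["fy"],-np.ones(len(uv))]@M[:3,:3].T
    return M[:3,3]+d*((z-M[2,3])/d[:,2:])
def rect(r,mask,z,seed):
    """component nearest seed, contour cast on plane z, min area rect -> centre,size,yaw of long side"""
    k,l,st,c=cv2.connectedComponentsWithStats(mask.astype(np.uint8))
    ok=[i for i in range(1,k) if st[i,4]>60]; i=min(ok,key=lambda i:np.hypot(*(c[i]-seed)))
    # 4x supersample for subpixel border
    m=cv2.resize((l==i).astype(np.float32),None,fx=4,fy=4,interpolation=cv2.INTER_LINEAR)>.5
    cs,_=cv2.findContours(m.astype(np.uint8),cv2.RETR_EXTERNAL,cv2.CHAIN_APPROX_NONE)
    p=max(cs,key=cv2.contourArea)[:,0]
    w=ray(r,(p+.5)/4-.5,z)[:,:2]
    b=cv2.boxPoints(cv2.minAreaRect((w*1000).astype(np.float32)))/1000
    e=[b[1]-b[0],b[2]-b[1]];e.sort(key=np.linalg.norm);L=e[1]
    a=np.arctan2(L[1],L[0]);a=(a+np.pi/2)%np.pi-np.pi/2
    return b.mean(0),np.linalg.norm(e,axis=1),a,b
E
python3 - <<'E'
from h import *
np.set_printoptions(precision=4,suppress=True)
r=env.read_camera("top");hsv=cv2.cvtColor(cv2.resize(r["color"],None,fx=1,fy=1),cv2.COLOR_RGB2HSV).astype(int)
H,S,V=hsv[...,0],hsv[...,1],hsv[...,2]
op=lambda m:cv2.morphologyEx(m.astype(np.uint8),cv2.MORPH_OPEN,np.ones((3,3)))
ply=op((H>=17)&(S<126)&(V>100))
for n,s in (("bottom",(139,222)),("short",(177,222))):print(n,*rect(r,ply,.024,s)[:3])
br=((S>140)&(V>60)&(V<112)&(H<17)).astype(np.uint8)
br[:, :245]=0;br[:185]=0;br[222:]=0;br[:,315:]=0
print("drawer",*rect(r,br,.068,(278,204)))
fe=(V<62)&(S>150)&(H<14)
print("fence",*rect(r,op(fe),.080,(236,217)))
red=(S>190)&(V>90)&(H<8)
print("pencil",*rect(r,red,.026,(278,180))[:3])
o=r["color"][:,:,::-1].copy();o[ply>0]=(0,255,0);o[br>0]=(255,0,0);o[op(fe)>0]=(0,0,255)
cv2.imwrite("pics/m.png",cv2.resize(o[150:270,110:350],None,fx=3.3,fy=3.3,interpolation=cv2.INTER_NEAREST))
print("glue top",ray(r,(165,133),.19),"bin",ray(r,(100,150),.2))
E
```

```text
bottom [0.4444 0.4097] [0.0615 0.1727] 0.014513612
short [0.4464 0.2952] [0.061 0.125] 0.010450482
drawer [ 0.4932 -0.0207] [0.0627 0.1714] -1.464702 [[ 0.453   0.0611]
 [ 0.4711 -0.1092]
 [ 0.5334 -0.1026]
 [ 0.5153  0.0678]]
fence [0.4502 0.1193] [0.0547 0.1884] 0.21850252 [[0.3523 0.1256]
 [0.3641 0.0722]
 [0.548  0.113 ]
 [0.5362 0.1664]]
pencil [ 0.5696 -0.0243] [0.0134 0.167 ] -1.3741984
glue top [[0.6775 0.2918 0.19  ]] bin [[0.6299 0.4696 0.2   ]]
```

View pics/m.png

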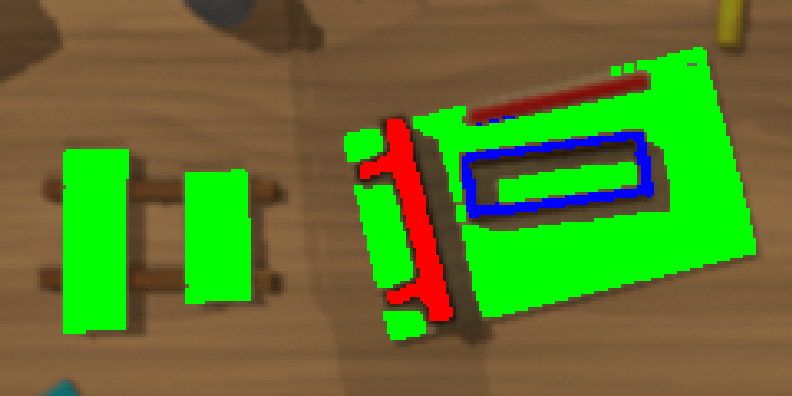

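Emit:
carry_out([
  {"delta_rot": [0, 0, 1], "travel": [0.58, 1, 0], "fingers": -1},
  {"delta_rot": [0, 0, 1], "travel": [0.58, 1, 0], "fingers": -1},
  {"delta_rot": [0, 0, 1], "travel": [0.58, 1, 0], "fingers": -1},
  {"delta_rot": [0, 0, 1], "travel": [0.58, 1, 0], "fingers": -1},
  {"delta_rot": [0, 0, 1], "travel": [0.58, 1, 0], "fingers": -1},
], squeeze=40)

```text
clock: 0.78
tcp_pos: [0.2311, -0.4267, 0.194]
orientation: [-0.0, 0.925, 0.381, 0.0]
wrist_force: [0.0, -0.7, 1.2]
finger_gap: 0.0853
grip_force: 0.0
```

Emit:
carry_out([
  {"delta_rot": [0, 0, 1], "travel": [0.58, 1, 0], "fingers": -1},
  {"delta_rot": [0, 0, 1], "travel": [0.58, 1, 0], "fingers": -1},
  {"delta_rot": [0, 0, 1], "travel": [0.58, 1, 0], "fingers": -1},
  {"delta_rot": [0, 0, 1], "travel": [0.58, 1, 0], "fingers": -1},
  {"delta_rot": [0, 0, 1], "travel": [0.58, 1, 0], "fingers": -1},
])

```text
clock: 1.4
tcp_pos: [0.3035, -0.3018, 0.1942]
orientation: [-0.0, 0.802, 0.598, 0.0]
wrist_force: [-0.4, -0.2, 0.5]
finger_gap: 0.0857
grip_force: 0.0
```

Emit:
carry_out([
  {"delta_rot": [0, 0, 1], "travel": [0.58, 1, 0], "fingers": -1},
  {"delta_rot": [0, 0, 1], "travel": [0.58, 1, 0], "fingers": -1},
  {"delta_rot": [0, 0, 1], "travel": [0.58, 1, 0], "fingers": -1},
  {"delta_rot": [0, 0, 1], "travel": [0.58, 1, 0], "fingers": -1},
  {"delta_rot": [0, 0, 1], "travel": [0.58, 1, 0], "fingers": -1},
])

```text
clock: 2.02
tcp_pos: [0.376, -0.1769, 0.1942]
orientation: [-0.0, 0.629, 0.778, 0.0]
wrist_force: [0.5, -0.5, -0.8]
finger_gap: 0.0854
grip_force: 0.0
```

Emit:
carry_out([
  {"delta_rot": [0, 0, 1], "travel": [0.58, 1, 0], "fingers": -1},
  {"delta_rot": [0, 0, 1], "travel": [0.58, 1, 0], "fingers": -1},
  {"delta_rot": [0, 0, 1], "travel": [0.58, 1, 0], "fingers": -1},
  {"delta_rot": [0, 0, 1], "travel": [0.58, 1, 0], "fingers": -1},
  {"delta_rot": [0, 0, 1], "travel": [0.58, 1, 0], "fingers": -1},
])

```text
clock: 2.65
tcp_pos: [0.4484, -0.0519, 0.1941]
orientation: [-0.0, 0.417, 0.909, -0.0]
wrist_force: [0.4, -0.3, 0.9]
finger_gap: 0.0852
grip_force: 0.0
```

Emit:
carry_out([
  {"delta_rot": [0, 0, 0.875], "travel": [-0.008, 0.923, 0], "fingers": -1},
  {"delta_rot": [0, 0, 0.875], "travel": [-0.008, 0.923, 0], "fingers": -1},
  {"delta_rot": [0, 0, 0.875], "travel": [-0.008, 0.923, 0], "fingers": -1},
  {"delta_rot": [0, 0, 0.875], "travel": [-0.008, 0.923, 0], "fingers": -1},
  {"delta_rot": [0, 0, 0.875], "travel": [-0.008, 0.923, 0], "fingers": -1},
])

```text
clock: 3.28
tcp_pos: [0.4469, 0.0633, 0.1941]
orientation: [-0.0, 0.21, 0.978, 0.0]
wrist_force: [0.9, 0.2, -0.2]
finger_gap: 0.0856
grip_force: 0.0
```

Emit:
carry_out([
  {"delta_rot": [0, 0, 0.875], "travel": [-0.008, 0.923, 0], "fingers": -1},
  {"delta_rot": [0, 0, 0.875], "travel": [-0.008, 0.923, 0], "fingers": -1},
  {"delta_rot": [0, 0, 0.875], "travel": [-0.008, 0.923, 0], "fingers": -1},
  {"delta_rot": [0, 0, 0.875], "travel": [-0.008, 0.923, 0], "fingers": -1},
  {"delta_rot": [0, 0, 0.875], "travel": [-0.008, 0.923, 0], "fingers": -1},
])

```text
clock: 3.9
tcp_pos: [0.4459, 0.1786, 0.1941]
orientation: [-0.0, -0.008, 1.0, -0.0]
wrist_force: [0.3, -0.3, -0.3]
finger_gap: 0.0855
grip_force: 0.0
```

Emit:
carry_out([
  {"delta_rot": [0, 0, 0], "travel": [-0.008, 0.923, 0], "fingers": -1},
  {"delta_rot": [0, 0, 0], "travel": [-0.008, 0.923, 0], "fingers": -1},
  {"delta_rot": [0, 0, 0], "travel": [-0.008, 0.923, 0], "fingers": -1},
  {"delta_rot": [0, 0, 0], "travel": [-0.008, 0.923, 0], "fingers": -1},
  {"delta_rot": [0, 0, 0], "travel": [-0.008, 0.923, 0], "fingers": -1},
])

```text
clock: 4.53
tcp_pos: [0.445, 0.2939, 0.194]
orientation: [-0.0, -0.006, 1.0, -0.0]
wrist_force: [0.4, -0.4, 0.2]
finger_gap: 0.0851
grip_force: 0.0
```

Emit:
carry_out([
  {"delta_rot": [0, 0, 0], "travel": [-0.008, 0.923, -0.6], "fingers": -1},
  {"delta_rot": [0, 0, 0], "travel": [-0.008, 0.923, -0.6], "fingers": -1},
  {"delta_rot": [0, 0, 0], "travel": [-0.008, 0.923, -0.6], "fingers": -1},
  {"delta_rot": [0, 0, 0], "travel": [-0.008, 0.923, -0.6], "fingers": -1},
  {"delta_rot": [0, 0, 0], "travel": [-0.008, 0.923, -0.6], "fingers": -1},
])

```text
clock: 5.15
tcp_pos: [0.4441, 0.4101, 0.1181]
orientation: [-0.0, -0.006, 1.0, -0.0]
wrist_force: [-0.4, -0.6, 0.4]
finger_gap: 0.0855
grip_force: 0.0
```

```bash
python3 - <<'E'
from workcell import env
import cv2
s=env.get_state();print(s["joint_pos"],s["tcp_pos"],s["orientation"],s["clock"])
for n in("top","side"):
    cv2.imwrite(f"pics/{n}1.png",env.read_camera(n)["color"][:,:,::-1])
i=cv2.imread("pics/side1.png")[220:390,190:340];cv2.imwrite("pics/s1c.png",cv2.resize(i,None,fx=3.5,fy=3.5,interpolation=cv2.INTER_CUBIC))
E
```

```text
[ 6.12814974e-01  4.00841839e-01 -1.56119673e-02  1.15464550e+00
  3.16862270e-05  6.00544692e-01] [0.44411359 0.41007262 0.11809692] [-1.33486938e-04 -6.13509997e-03  9.99981168e-01 -7.33538450e-05] 5.15
```

View pics/s1c.png

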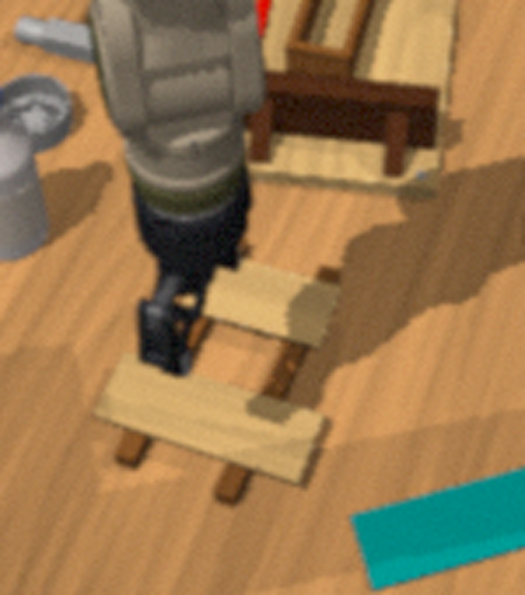

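```bash
python3 - <<'E'
from h import *
for n in("side",):
    r=env.read_camera(n);M=np.linalg.inv(r["world_from_camera"])
    for P in [(.4441,.4101,.118),(.4441,.4525,.131),(.4441,.3675,.131),(.4444,.4097,.024)]:
        p=M@np.r_[P,1];u=r["cx"]-r["fx"]*p[0]/p[2];v=r["cy"]+r["fy"]*p[1]/p[2];print(P,u,v,"crop",(u-190)*3.5,(v-220)*3.5)
E
```

```text
(0.4441, 0.4101, 0.118) 248.43547913142208 318.475640035031 crop 204.5241769599773 344.6647401226085
(0.4441, 0.4525, 0.131) 241.44549982385752 329.65355322660486 crop 180.0592493835013 383.787436293117
(0.4441, 0.3675, 0.131) 254.6627025051706 302.52155602582394 crop 226.31945876809715 288.8254460903838
(0.4444, 0.4097, 0.024) 250.0276854687549 336.47105276568453 crop 210.09689914064214 407.64868467989584
```

Emit:
carry_out([
  {"travel": [0, 0, -1], "delta_rot": [0, 0, 0], "fingers": -1},
  {"travel": [0, 0, -1], "delta_rot": [0, 0, 0], "fingers": -1},
  {"travel": [0, 0, -1], "delta_rot": [0, 0, 0], "fingers": -1},
  {"travel": [0, 0, -0.9], "delta_rot": [0, 0, 0], "fingers": -1},
  {"travel": [0, 0, -0.5], "delta_rot": [0, 0, 0], "fingers": -1},
])

```text
clock: 5.92
tcp_pos: [0.4441, 0.4079, 0.0087]
orientation: [-0.0, -0.006, 1.0, -0.0]
wrist_force: [0.3, -0.5, 0.7]
finger_gap: 0.0853
grip_force: 0.0
```

Emit:
carry_out([
  {"travel": [0, 0, 0], "delta_rot": [0, 0, 0], "fingers": 1},
  {"travel": [0, 0, 0], "delta_rot": [0, 0, 0], "fingers": 1},
  {"travel": [0, 0, 0], "delta_rot": [0, 0, 0], "fingers": 1},
  {"travel": [0, 0, 0], "delta_rot": [0, 0, 0], "fingers": 1},
], squeeze=30)

```text
clock: 6.42
tcp_pos: [0.4447, 0.409, 0.0101]
orientation: [0.001, -0.006, 1.0, 0.0]
wrist_force: [0.5, -0.1, -0.4]
finger_gap: 0.0125
grip_force: 0.0
```

```bash
python3 - <<'E'
from h import *
s=env.get_state();print(s["tcp_pos"],s["wrist_force"],s["finger_gap"])
i=env.read_camera("side")["color"][230:380,190:340,::-1];j=env.read_camera("top")["color"][180:290,110:260,::-1]
cv2.imwrite("pics/c2.png",np.vstack([cv2.resize(i,(450,300),interpolation=3),cv2.resize(j,(450,300),interpolation=3)]))
cv2.imwrite("pics/c2.png",np.hstack([cv2.resize(i,(400,400),interpolation=3),cv2.resize(j,(400,400),interpolation=3)]))
E
```

```text
[0.44465919 0.40897844 0.01005025] [ 0.47411058 -0.09702849 -0.39615158] 0.012513855298569835
```

View pics/c2.png

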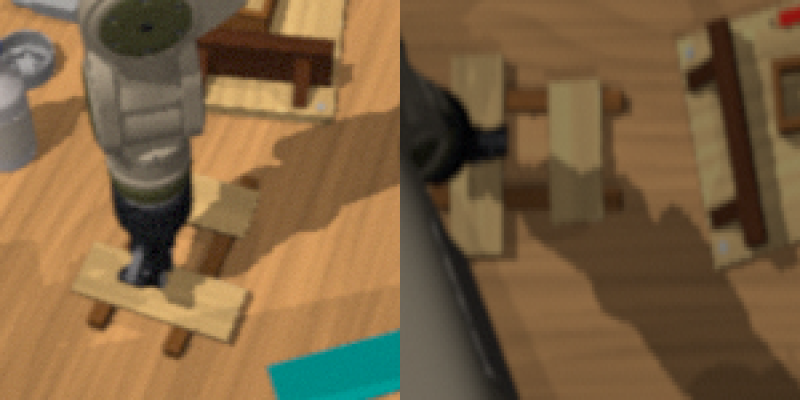

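Emit:
carry_out([
  {"travel": [0, 0, 0], "delta_rot": [0, 0, 0], "fingers": 1},
])

```text
clock: 6.65
tcp_pos: [0.4442, 0.4088, 0.0095]
orientation: [0.0, -0.006, 1.0, 0.0]
wrist_force: [-0.4, 0.0, 0.7]
finger_gap: 0.0001
grip_force: 0.0
```

Emit:
carry_out([
  {"travel": [0, 0, 0], "delta_rot": [0, 0, 0], "fingers": -1},
  {"travel": [0, 0, 1], "delta_rot": [0, 0, 0], "fingers": -1},
  {"travel": [0, 0, 1], "delta_rot": [0, 0, 0], "fingers": -1},
  {"travel": [0, 0, 1], "delta_rot": [0, 0, 0], "fingers": -1},
  {"travel": [0, 0, 1], "delta_rot": [0, 0, 0], "fingers": -1},
])

```text
clock: 7.28
tcp_pos: [0.4442, 0.4086, 0.1101]
orientation: [-0.0, -0.006, 1.0, 0.0]
wrist_force: [1.1, 0.1, -0.0]
finger_gap: 0.0855
grip_force: 0.0
```

```bash
python3 - <<'E'
from h import *
i=env.read_camera("side")["color"][230:380,190:340,::-1];j=env.read_camera("top")["color"][180:290,110:260,::-1]
cv2.imwrite("pics/c3.png",np.hstack([cv2.resize(i,(400,400),interpolation=3),cv2.resize(j,(400,400),interpolation=3)]))
r=env.read_camera("side");hsv=cv2.cvtColor(r["color"],cv2.COLOR_RGB2HSV).astype(int)
for n in((250,345),(265,350),(270,310),(230,380)):print(hsv[n[1],n[0]])
E
```

```text
[ 18 125 212]
[ 18 126 201]
[ 18 122 214]
[ 15 140 190]
```

View pics/c3.png

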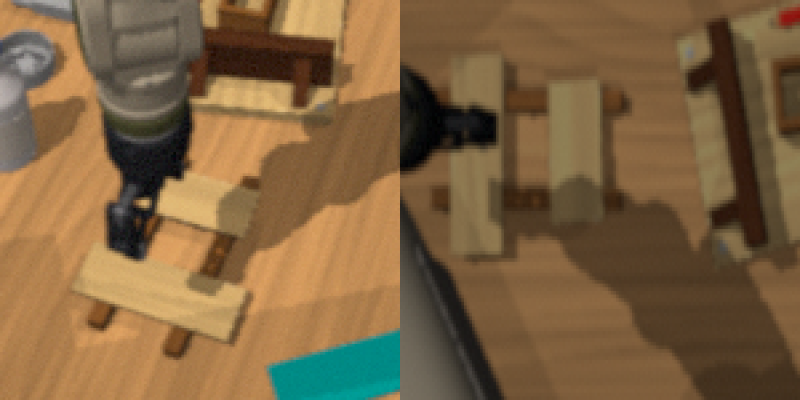

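```bash
python3 - <<'E'
from h import *
r=env.read_camera("side");M=np.linalg.inv(r["world_from_camera"])
g=r["color"].max(2)
for v in range(290,332,2):
    c=np.where(g[v,215:275]<75)[0]+215;print(v,c.min() if len(c) else '',c.max() if len(c) else '',end=' | ')
print()
def pr(P):
    p=M@np.r_[P,1];return np.round([r["cx"]-r["fx"]*p[0]/p[2],r["cy"]+r["fy"]*p[1]/p[2]],1)
x,y,z=env.get_state()["tcp_pos"]
for dz in(0,.013,.026,.04):
    print(dz,[pr((x+a,y+b,z+dz)) for a in(.011,-.011) for b in(.0425,.057)])
r=env.read_camera("top");M=np.linalg.inv(r["world_from_camera"]);g=r["color"].max(2)
for v in range(206,226):
    c=np.where(g[v,105:155]<45)[0]+105;print(v,c.min() if len(c) else '',c.max() if len(c) else '',end=' | ')
print()
for dz in(0,.013,.026,.04):
    print(dz,[pr((x+a,y+b,z+dz)) for a in(.011,-.011) for b in(-.0425,-.057)])
E
```

```text
290 232 257 | 292 234 259 | 294 236 257 | 296 235 256 | 298 236 250 | 300 235 249 | 302 235 248 | 304 238 247 | 306 231 247 | 308 230 246 | 310 230 246 | 312 230 244 | 314 230 243 | 316 230 243 | 318 230 243 | 320 230 245 | 322 231 244 | 324 235 243 | 326 240 242 | 328   | 330   | 
0 [array([238.1, 332.2]), array([235.7, 337. ]), array([246. , 334.9]), array([243.7, 339.8])]
0.013 [array([237.7, 329.6]), array([235.3, 334.5]), array([245.7, 332.3]), array([243.4, 337.2])]
0.026 [array([237.4, 327. ]), array([235. , 331.8]), array([245.5, 329.7]), array([243.1, 334.6])]
0.04 [array([237. , 324.1]), array([234.6, 328.9]), array([245.2, 326.8]), array([242.8, 331.7])]
206 105 123 | 207 105 124 | 208 105 124 | 209 105 126 | 210 105 139 | 211 105 142 | 212 105 146 | 213 105 147 | 214 105 147 | 215 105 147 | 216 105 147 | 217 105 147 | 218 105 146 | 219 105 145 | 220 105 141 | 221 105 124 | 222 105 121 | 223 105 120 | 224 105 119 | 225 105 118 | 
0 [array([145. , 215.5]), array([150. , 215.4]), array([144.9, 223. ]), array([149.9, 223. ])]
0.013 [array([143.8, 215. ]), array([148.8, 215. ]), array([143.7, 222.7]), array([148.7, 222.6])]
0.026 [array([142.6, 214.6]), array([147.6, 214.5]), array([142.5, 222.2]), array([147.5, 222.2])]
0.04 [array([141.2, 214. ]), array([146.3, 214. ]), array([141.1, 221.8]), array([146.2, 221.7])]
```

```bash
python3 - <<'E'
from h import *
x,y,z=env.get_state()["tcp_pos"];print(x,y,z)
out=[]
for n,(u0,v0) in(("side",(215,280)),("top",(105,190))):
    r=env.read_camera(n);M=np.linalg.inv(r["world_from_camera"]);k=7
    c=cv2.resize(r["color"][v0:v0+80,u0:u0+57,::-1],None,fx=k,fy=k,interpolation=3)
    c=np.clip(c*1.5,0,255).astype(np.uint8)
    for col,dz in(((0,255,0),0),((0,0,255),.013),((255,0,255),.033)):
        for a in(.011,-.011):
            for b in(.0425,-.0425):
                p=M@np.r_[x+a,y+b,z+dz,1];u=r["cx"]-r["fx"]*p[0]/p[2];v=r["cy"]+r["fy"]*p[1]/p[2]
                cv2.circle(c,(int((u-u0+.5)*k),int((v-v0+.5)*k)),3,col,-1)
    out.append(c)
cv2.imwrite("pics/c4.png",np.hstack(out))
E
```

```text
0.4438835323762624 0.40837950856888555 0.10850048207669685
```

View pics/c4.png

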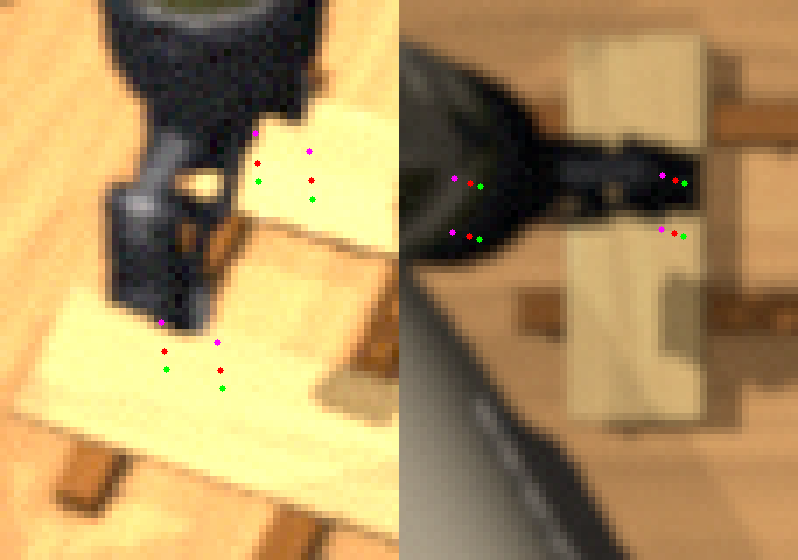

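Emit:
carry_out([
  {"travel": [-0.16, 0, -1], "delta_rot": [0, 0, 0], "fingers": -1},
  {"travel": [-0.16, 0, -1], "delta_rot": [0, 0, 0], "fingers": -1},
  {"travel": [0, 0, -1], "delta_rot": [0, 0, 0], "fingers": -1},
  {"travel": [0, 0, -0.9], "delta_rot": [0, 0, 0], "fingers": -1},
  {"travel": [0, 0, -0.2], "delta_rot": [0, 0, 0], "fingers": -1},
])

```text
clock: 8.25
tcp_pos: [0.4343, 0.4073, 0.0042]
orientation: [-0.002, -0.006, 1.0, -0.001]
wrist_force: [-1.0, 0.7, 0.3]
finger_gap: 0.0857
grip_force: 0.0
```

Emit:
carry_out([
  {"travel": [0, 0, -0.1], "delta_rot": [0, 0, 0], "fingers": -1},
  {"travel": [0, 0, -0.1], "delta_rot": [0, 0, 0], "fingers": -1},
])

```text
clock: 8.5
tcp_pos: [0.4369, 0.4091, 0.0025]
orientation: [0.001, -0.006, 1.0, 0.0]
wrist_force: [0.1, 0.4, -0.2]
finger_gap: 0.0856
grip_force: 0.0
```

```bash
python3 - <<'E'
from h import *
s=env.get_state();x,y,z=s["tcp_pos"];print(s["joint_pos"],s["wrist_force"])
out=[]
for n,(u0,v0) in(("side",(215,290)),("top",(105,190))):
    r=env.read_camera(n);M=np.linalg.inv(r["world_from_camera"]);k=7
    c=cv2.resize(r["color"][v0:v0+80,u0:u0+57,::-1],None,fx=k,fy=k,interpolation=3)
    c=np.clip(c*1.5,0,255).astype(np.uint8)
    for col,dz in(((0,255,0),0),((0,0,255),.013)):
        for a in(.011,-.011):
            for b in(.0425,-.0425):
                p=M@np.r_[x+a,y+b,z+dz,1];u=r["cx"]-r["fx"]*p[0]/p[2];v=r["cy"]+r["fy"]*p[1]/p[2]
                cv2.circle(c,(int((u-u0+.5)*k),int((v-v0+.5)*k)),3,col,-1)
    out.append(c)
cv2.imwrite("pics/c5.png",np.hstack(out))
E
```

```text
[ 6.18467302e-01  4.77958833e-01 -1.99499830e-01  8.91794357e-01
  3.98395943e-05  6.06287079e-01] [ 0.05947738  0.40677321 -0.17984582]
```

View pics/c5.png

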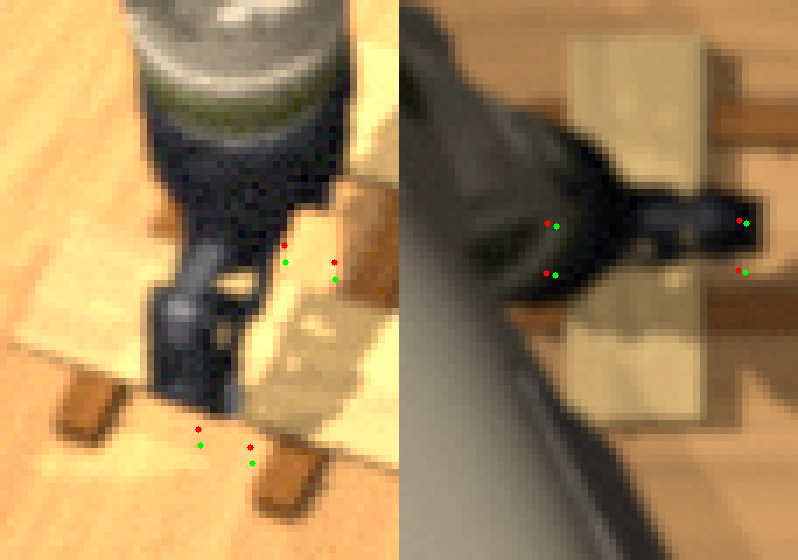

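```bash
python3 - <<'E'
from h import *
r=env.read_camera("side");C=r["world_from_camera"][:3,3]
for uv in((215+150/7,290+390/7),(215+215/7,290+411/7),(215+240/7,290+408/7)):
    d=ray(r,uv,0)[0]-C
    for y in(.466,.459,.4515):print(np.round(C+d*(y-C[1])/d[1],4),end=' ')
    print()
E
```

```text
[0.4566 0.466  0.0638] [0.4609 0.459  0.0485] [0.4655 0.4515 0.0322] 
[0.4303 0.466  0.0652] [0.4342 0.459  0.0499] [0.4384 0.4515 0.0336] 
[0.4198 0.466  0.0745] [0.4236 0.459  0.0594] [0.4276 0.4515 0.0432]
```

Emit:
carry_out([
  {"travel": [0, 0, -0.2], "delta_rot": [0, 0, 0], "fingers": -1},
  {"travel": [0, 0, -0.2], "delta_rot": [0, 0, 0], "fingers": -1},
])

```text
clock: 8.9
tcp_pos: [0.4363, 0.4087, -0.0083]
orientation: [0.0, -0.006, 1.0, 0.0]
wrist_force: [0.1, -0.5, -0.6]
finger_gap: 0.0855
grip_force: 0.0
```

```bash
python3 - <<'E'
from workcell import env
s=env.get_state();print(s["joint_pos"],s["wrist_force"],s["tcp_pos"])
E
```

```text
[ 6.18469888e-01  4.88687085e-01 -2.12141165e-01  8.69490785e-01
  4.81478598e-05  6.06264277e-01] [ 0.05913943 -0.49334844 -0.57543857] [ 0.43634409  0.4087107  -0.00826129]
```

Emit:
carry_out([
  {"travel": [0, 0, -0.2], "delta_rot": [0, 0, 0], "fingers": -1},
  {"travel": [0, 0, -0.2], "delta_rot": [0, 0, 0], "fingers": -1},
])

```text
clock: 9.15
tcp_pos: [0.4361, 0.4085, -0.0187]
orientation: [-0.0, -0.006, 1.0, -0.0]
wrist_force: [-0.1, 0.0, -0.2]
finger_gap: 0.0855
grip_force: 0.0
```

Emit:
carry_out([
  {"travel": [0, 0, -0.12], "delta_rot": [0, 0, 0], "fingers": -1},
  {"travel": [0, 0, -0.12], "delta_rot": [0, 0, 0], "fingers": -1},
])

```text
clock: 9.4
tcp_pos: [0.4362, 0.4086, -0.0244]
orientation: [-0.0, -0.006, 1.0, 0.0]
wrist_force: [0.1, -0.3, 0.1]
finger_gap: 0.0853
grip_force: 0.0
```

Emit:
carry_out([
  {"travel": [0, 0, 0], "delta_rot": [0, 0, 0], "fingers": 1},
  {"travel": [0, 0, 0], "delta_rot": [0, 0, 0], "fingers": 1},
  {"travel": [0, 0, 0], "delta_rot": [0, 0, 0], "fingers": 1},
])

```text
clock: 9.78
tcp_pos: [0.4365, 0.4088, -0.0238]
orientation: [0.0, -0.006, 1.0, 0.0]
wrist_force: [-0.4, -0.2, 1.4]
finger_gap: 0.0591
grip_force: 32.5
```

Emit:
carry_out([
  {"travel": [0, 0, 0.4], "delta_rot": [0, 0, 0], "fingers": 1},
  {"travel": [0, 0, 0.8], "delta_rot": [0, 0, 0], "fingers": 1},
  {"travel": [0, 0, 1], "delta_rot": [0, 0, 0], "fingers": 1},
  {"travel": [0, 0, 1], "delta_rot": [0, 0, 0], "fingers": 1},
  {"travel": [0, 0, 1], "delta_rot": [0, 0, 0], "fingers": 1},
])

```text
clock: 10.4
tcp_pos: [0.4362, 0.4087, 0.0823]
orientation: [0.0, -0.006, 1.0, 0.0]
wrist_force: [0.1, 0.7, -0.8]
finger_gap: 0.0589
grip_force: 32.4
```

Emit:
carry_out([
  {"travel": [0.1, -0.9, 0.2], "delta_rot": [0, 0, -0.6], "fingers": 1},
  {"travel": [0.1, -0.9, 0.2], "delta_rot": [0, 0, -0.75], "fingers": 1},
  {"travel": [0.1, -0.9, 0], "delta_rot": [0, 0, -0.75], "fingers": 1},
  {"travel": [0.1, -0.9, 0], "delta_rot": [0, 0, -0.75], "fingers": 1},
  {"travel": [0.1, -0.9, 0], "delta_rot": [0, 0, -0.75], "fingers": 1},
])

```text
clock: 11.02
tcp_pos: [0.448, 0.2939, 0.0902]
orientation: [-0.001, 0.175, 0.984, -0.001]
wrist_force: [-0.2, -0.3, -0.6]
finger_gap: 0.0588
grip_force: 32.4
```

Emit:
carry_out([
  {"travel": [0.1, -0.9, 0], "delta_rot": [0, 0, -0.8], "fingers": 1},
  {"travel": [0.1, -0.9, 0], "delta_rot": [0, 0, -0.8], "fingers": 1},
  {"travel": [0.1, -0.9, 0], "delta_rot": [0, 0, -0.8], "fingers": 1},
  {"travel": [0.1, -0.9, 0], "delta_rot": [0, 0, -0.8], "fingers": 1},
  {"travel": [0.1, -0.9, 0], "delta_rot": [0, 0, -0.8], "fingers": 1},
])

```text
clock: 11.65
tcp_pos: [0.4602, 0.1817, 0.0902]
orientation: [-0.0, 0.368, 0.93, -0.001]
wrist_force: [0.5, -0.5, -0.2]
finger_gap: 0.0591
grip_force: 32.4
```

Emit:
carry_out([
  {"travel": [0.1, -0.9, 0], "delta_rot": [0, 0, -0.8], "fingers": 1},
  {"travel": [0.1, -0.9, 0], "delta_rot": [0, 0, -0.8], "fingers": 1},
  {"travel": [0.1, -0.9, 0], "delta_rot": [0, 0, -0.8], "fingers": 1},
  {"travel": [0.1, -0.9, 0], "delta_rot": [0, 0, -0.8], "fingers": 1},
  {"travel": [0.1, -0.9, 0], "delta_rot": [0, 0, -0.8], "fingers": 1},
])

```text
clock: 12.28
tcp_pos: [0.4725, 0.0695, 0.0902]
orientation: [-0.0, 0.545, 0.838, -0.0]
wrist_force: [0.7, -0.6, -0.9]
finger_gap: 0.0589
grip_force: 32.4
```

Emit:
carry_out([
  {"travel": [0.1, -0.9, 0], "delta_rot": [0, 0, -0.8], "fingers": 1},
  {"travel": [0.1, -0.9, 0], "delta_rot": [0, 0, -0.8], "fingers": 1},
  {"travel": [0.1, -0.9, 0], "delta_rot": [0, 0, -0.8], "fingers": 1},
  {"travel": [0.1, -0.9, 0], "delta_rot": [0, 0, -0.8], "fingers": 1},
])

```text
clock: 12.78
tcp_pos: [0.4823, -0.0203, 0.0902]
orientation: [-0.001, 0.672, 0.741, -0.0]
wrist_force: [-0.3, 0.1, 0.6]
finger_gap: 0.0585
grip_force: 32.4
```

```bash
python3 - <<'E'
from h import *
s=env.get_state();x,y,z=s["tcp_pos"];print(s["joint_pos"],s["wrist_force"],s["tcp_pos"],s["orientation"],s["clock"])
out=[]
for n,(u0,v0,w) in(("side",(225,130,130)),("top",(205,120,155))):
    r=env.read_camera(n);cv2.imwrite(f"pics/{n}6.png",r["color"][:,:,::-1]);k=400/w
    out.append(cv2.resize(np.clip(r["color"][v0:v0+w,u0:u0+w,::-1]*1.4,0,255).astype(np.uint8),(400,400),interpolation=3))
cv2.imwrite("pics/c6.png",np.hstack(out))
E
```

```text
[-2.08272584e-01  1.97487426e-01 -3.71293702e-01  1.00342690e+00
 -3.32774647e-04  1.26475783e+00] [-0.25838586  0.08160269  0.64485006] [ 0.48226383 -0.02026796  0.09020952] [-5.25774914e-04  6.71710148e-01  7.40813709e-01 -4.99466620e-04] 12.775
```

View pics/c6.png

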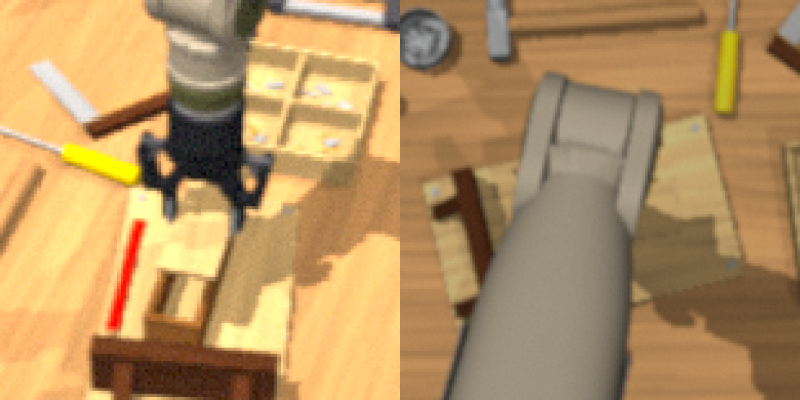

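Emit:
carry_out([
  {"travel": [0, 0, -0.6], "delta_rot": [0, 0, 0.09], "fingers": 1},
  {"travel": [0, 0, -0.6], "delta_rot": [0, 0, 0], "fingers": 1},
  {"travel": [0, 0, -0.5], "delta_rot": [0, 0, 0], "fingers": 1},
  {"travel": [0, 0, 0], "delta_rot": [0, 0, 0], "fingers": 1},
])

```text
clock: 13.38
tcp_pos: [0.4822, -0.0181, 0.0467]
orientation: [-0.001, 0.666, 0.746, -0.001]
wrist_force: [0.0, 0.2, 0.1]
finger_gap: 0.0589
grip_force: 32.4
```

```bash
python3 - <<'E'
from h import *
s=env.get_state();print(s["wrist_force"],s["tcp_pos"])
r=env.read_camera("side");cv2.imwrite("pics/side7.png",r["color"][:,:,::-1])
o=cv2.imread("pics/side0.png")[:,:,::-1]
M=np.linalg.inv(r["world_from_camera"])
def pr(P):
    p=M@np.r_[P,1];return np.round([r["cx"]-r["fx"]*p[0]/p[2],r["cy"]+r["fy"]*p[1]/p[2]],1)
c=np.array([.4932,-.0207]);a=1.677;ux=np.array([np.cos(a),np.sin(a)]);uy=np.array([-ux[1],ux[0]])
for z in(.068,.078,.084,.018):print(z,[pr(np.r_[c+.085*i*ux+.03*j*uy,z]) for i,j in((1,1),(1,-1),(-1,-1),(-1,1))])
u0,v0,u1,v1=268,205,302,246
print("cols",u0,u1)
for n,im in(("old",o),("new",r["color"])):
    h=cv2.cvtColor(np.ascontiguousarray(im),cv2.COLOR_RGB2HSV);print(n)
    for v in range(v0,v1,2 if n=="old" else 1):print(v,' '.join("%3d"%q for q in h[v,u0:u1,2]))
E
```

```text
[0.04747534 0.22346454 0.08017914] [ 0.48220877 -0.01808832  0.04666541]
0.068 [array([290.2, 235.1]), array([271.9, 231.5]), array([284.9, 195.8]), array([302. , 198.9])]
0.078 [array([290.2, 233. ]), array([271.8, 229.4]), array([285. , 193.6]), array([302.1, 196.8])]
0.084 [array([290.3, 231.7]), array([271.8, 228.1]), array([285. , 192.4]), array([302.1, 195.5])]
0.018 [array([289.9, 245.3]), array([272. , 241.7]), array([284.8, 206. ]), array([301.4, 209.1])]
cols 268 302
old
205 192 190 183 153 169 188 192 189 189 183 185 188 180 152 127 104  77  57  67  70  85  89  84  89  92  90  91  94 109 127 130 108 112 170
207 190 183 161 167 188 187 187 185 181 189 188 182 164 138 115  83  59  49  65  76  92 102 100 100  98  94  89  99 122 136 119  88  85 120
209 191 181 155 173 192 187 188 188 182 187 185 165 135 117  94  61  54  66  79  93 129 175 187 164 144 144 135 129 137 129  99  75  87 120
211 181 160 172 188 195 189 181 188 189 190 178 150 127  99  76  53  63  94 109 112 130 173 184 189 186 186 172 147 136 107  83  76 110 127
213 179 158 174 193 188 185 186 186 191 189 160 128 11
[... 7369 characters left out ...]

241  89  94  90  85  81  87  81  82  79  85  87  89  87  87  87  92  90  84  86  94  94  84  84 113 136 140 155 187 213 231 232 231 226 223
242  85  90  88  88  84  91  82  89  87  81  83  86  83  78  82  78  80  78  84  88  88  78  81  97 111 114 130 162 185 210 217 221 214 211
243  85  87  86  85  92  93  87  87  89  89  86  83  85  82  79  80  85  80  81  84  82  78  77  83  84  87  92 107 112 130 144 147 150 147
244  87  86  86  90  86  85  91  89  89  84  91  87  86  90  87  88  90  84  87  83  82  81  81  82  80  83  75  81  80  85  90  90  93  94
245  86  85  81  78  80  83  84  88  84  89  87  87  85  88  89  90  89  89  85  87  88  88  82  85  82  82  82  82  81  79  81  79  86  81
```

```bash
python3 - <<'E'
from h import *
r=env.read_camera("side")
p=ray(r,[(275.5,227.3),(294.2,230.3)],.0887);d=ray(r,[(271.5,231.8),(290.0,235.5)],.068)
for q in(p,d):print(q,q.mean(0),np.linalg.norm(q[0]-q[1]))
print(d.mean(0)-p.mean(0))
E
```

```text
[[0.502892   0.06350702 0.0887    ]
 [0.44347457 0.05455893 0.0887    ]] [0.47318329 0.05903298 0.0887    ] 0.06008742583906866
[[0.51468906 0.0685896  0.068     ]
 [0.45424973 0.06243528 0.068     ]] [0.4844694  0.06551244 0.068     ] 0.06075185669537511
[ 0.01128611  0.00647947 -0.0207    ]
```

Emit:
carry_out([
  {"travel": [0.43, 0.24, 0], "delta_rot": [0, 0, 0], "fingers": 1},
  {"travel": [0, 0, -0.2], "delta_rot": [0, 0, 0], "fingers": 1},
  {"travel": [0, 0, -0.2], "delta_rot": [0, 0, 0], "fingers": 1},
])

```text
clock: 13.85
tcp_pos: [0.4947, -0.0127, 0.0381]
orientation: [0.0, 0.666, 0.746, 0.0]
wrist_force: [-0.8, 0.5, -1.1]
finger_gap: 0.0589
grip_force: 32.4
```

Emit:
carry_out([
  {"travel": [0, 0, -0.15], "delta_rot": [0, 0, 0], "fingers": 1},
  {"travel": [0, 0, -0.12], "delta_rot": [0, 0, 0], "fingers": 1},
])

```text
clock: 14.1
tcp_pos: [0.4941, -0.0129, 0.0311]
orientation: [-0.0, 0.666, 0.746, -0.0]
wrist_force: [0.1, 0.3, -1.1]
finger_gap: 0.0587
grip_force: 32.4
```

```bash
python3 - <<'E'
from h import *
s=env.get_state();print(s["wrist_force"],s["tcp_pos"],s["orientation"])
r=env.read_camera("side")
u0,v0,u1,v1=266,222,298,242
h=cv2.cvtColor(r["color"],cv2.COLOR_RGB2HSV)
for v in range(v0,v1):print(v,' '.join("%3d"%q for q in h[v,u0:u1,2]))
E
```

```text
[ 0.08627531  0.32030901 -1.08409404] [ 0.49411478 -0.01286574  0.03113217] [-2.03015653e-04  6.66476027e-01  7.45526420e-01 -1.48700222e-04]
222 194 172 192 206 206 202 196 200 206 215 213 212 208 207 202 193 190 191 197 201 201 195 198 200 202 197 194 162 107  71  96 125
223 174 185 206 208 205 200 195 207 221 222 222 223 221 221 208 196 195 195 204 205 203 199 204 213 215 214 206 149  95  79 107 131
224 162 190 206 206 200 198 199 207 222 226 227 226 226 224 216 205 205 211 217 219 214 214 217 220 221 220 201 146  85  83 111 138
225 165 189 209 207 198 200 198 214 224 227 225 227 227 223 218 215 213 219 221 223 219 219 218 219 221 216 182 122  82  92 126 137
226 156 190 207 209 197 199 206 215 226 226 225 226 226 224 221 215 215 220 222 221 218 221 220 221 221 213 163 102  77 108 134 141
227 157 192 208 203 197 196 211 223 227 226 228 226 223 221 216 216 213 214 219 220 220 219 221 221 221 208 147  82  76 113 139 144
228 175 205 211 204 197 201 214 226 228 228 228 226 225 221 220 215 213 216 221 219 219 219 220 222 213 190 125  84  87 128 138 140
229 188 207 208 203 196 198 208 22
[... 981 characters left out ...]
 114 108  86  77 106 130 143 144 144 174
237 209 203 199 193 196 157 118 102  98 100 101  99 103 101  99 100  94  98  91  94  93  90  94  85  65  79 111 137 143 144 155 203
238 203 201 197 198 197 161 119 101 102 102  97  99 102 101 100 102 101  96  98 102 101  97  99  80  72  88 124 140 149 143 158 208
239 168 177 182 187 186 152 110  99  94  99  98  92 101 100  97  99 100 100  99  99 103  98  95  84  77  97 125 146 142 146 168 214
240 115 122 125 131 132 117  91  84  89  90  88  92  98  97 100  98  95  98  98  98  99  99  98  81  79 111 133 146 148 167 200 226
241  83  88  90  91  90  85  87  83  84  86  82  87  86  89  89  83  85  87  91  86  86  90  95  83  86 116 133 142 152 185 217 228
```

Emit:
carry_out([
  {"travel": [0, 0, -0.08], "delta_rot": [0, 0, 0], "fingers": 1},
  {"travel": [0, 0, -0.06], "delta_rot": [0, 0, 0], "fingers": 1},
])

```text
clock: 14.4
tcp_pos: [0.4945, -0.0129, 0.0281]
orientation: [0.0, 0.666, 0.746, 0.0]
wrist_force: [0.7, -0.5, -1.4]
finger_gap: 0.0589
grip_force: 32.4
```

Emit:
carry_out([
  {"travel": [0, 0, -0.06], "delta_rot": [0, 0, 0], "fingers": 1},
  {"travel": [0, 0, 0], "delta_rot": [0, 0, 0], "fingers": 1},
])

```text
clock: 14.65
tcp_pos: [0.4944, -0.0128, 0.0265]
orientation: [-0.0, 0.666, 0.746, 0.0]
wrist_force: [-0.2, -0.3, -0.4]
finger_gap: 0.0589
grip_force: 32.4
```

Emit:
carry_out([
  {"travel": [0, 0, -0.06], "delta_rot": [0, 0, 0], "fingers": 1},
  {"travel": [0, 0, 0], "delta_rot": [0, 0, 0], "fingers": 1},
])

```text
clock: 14.9
tcp_pos: [0.4947, -0.0129, 0.0261]
orientation: [0.0, 0.666, 0.746, 0.0]
wrist_force: [-2.5, 0.0, 7.5]
finger_gap: 0.0591
grip_force: 35.1
```

Emit:
carry_out([
  {"travel": [0, 0, -0.06], "delta_rot": [0, 0, 0], "fingers": 1},
  {"travel": [0, 0, 0], "delta_rot": [0, 0, 0], "fingers": 1},
])

```text
clock: 15.15
tcp_pos: [0.4947, -0.0129, 0.026]
orientation: [0.001, 0.666, 0.746, 0.0]
wrist_force: [-6.7, 1.3, 20.0]
finger_gap: 0.0589
grip_force: 36.5
```

```bash
python3 - <<'E'
from h import *
s=env.get_state();print(s["wrist_force"],s["tcp_pos"],s["orientation"])
r=env.read_camera("side")
u0,v0,u1,v1=266,226,296,240
h=cv2.cvtColor(r["color"],cv2.COLOR_RGB2HSV)
for v in range(v0,v1):print(v,' '.join("%3d"%q for q in h[v,u0:u1,2]))
E
```

```text
[-6.74478399  1.29960237 20.0091115 ] [ 0.49471982 -0.01288902  0.02602041] [7.55867398e-04 6.66370785e-01 7.45620084e-01 3.10534065e-04]
226 156 188 215 208 200 196 200 214 223 225 225 229 226 221 220 214 213 219 222 223 219 218 221 219 223 209 164 105  79 108
227 157 187 210 202 198 196 202 216 225 227 227 227 227 221 218 215 214 217 220 219 219 220 222 221 221 205 154  85  75 114
228 179 205 212 203 201 198 207 219 225 226 227 227 226 222 220 213 216 218 220 219 219 220 219 220 216 194 131  78  86 120
229 188 208 212 200 195 199 217 226 228 228 228 228 223 221 217 216 214 219 218 221 220 220 221 221 216 169 107  74  94 129
230 192 211 207 201 194 189 208 222 226 226 230 229 222 221 221 216 219 217 222 214 220 222 220 223 208 153  88  78 105 140
231 205 209 207 199 191 172 167 192 206 211 218 216 217 219 216 217 216 223 222 219 221 221 223 220 204 140  83  83 124 146
232 209 210 205 198 189 162 140 136 141 149 149 156 168 180 190 201 206 210 211 217 221 221 224 217 186 124  78  97 130 145
233 210 208 202 198 190 157 126 115 116 120 119 122 128 129 134 138 147 159 178 195 204 208 210 203 160 100  80 108 134 142
234 208 207 199 193 189 147 105  93  96 100 102 107 117 115 118 119 122 124 129 141 139 143 148 160 120  82  82 122 144 145
235 209 206 198 198 190 152 111  95  96  91  95  94  98  97  97 102 105 110 114 116 110 113 117 121  95  73  94 127 143 143
236 208 203 196 192 189 156 115 100  99 101  97  98  94  96  93  93  93  95  98 100  99 101 105 104  83  75 107 134 145 145
237 210 204 195 195 192 156 120 102  99 101  97 103 100  97  99  98  96  95  92  90  93  95  94  78  72  80 114 138 144 140
238 204 198 196 199 195 162 115 100  96  96 101  99  98 102 103 104  98 100  98 102  96  99  94  75  71  87 123 138 145 144
239 171 176 186 185 186 151 113  97  95  95  95 100 101  97 103  98 100  99  97  99 103 102  93  83  73  94 128 143 149 154
```

Emit:
carry_out([
  {"travel": [0, 0, 0.08], "delta_rot": [0, 0, 0], "fingers": 1},
  {"travel": [0, 0, 0], "delta_rot": [0, 0, 0], "fingers": -1},
  {"travel": [0, 0, 0], "delta_rot": [0, 0, 0], "fingers": -1},
  {"travel": [0, 0, -0.2], "delta_rot": [0, 0, 0], "fingers": -1},
  {"travel": [0, 0, -0.2], "delta_rot": [0, 0, 0], "fingers": -1},
])

```text
clock: 15.82
tcp_pos: [0.4943, -0.0128, 0.0149]
orientation: [-0.0, 0.666, 0.746, -0.0]
wrist_force: [-0.1, 1.1, -0.3]
finger_gap: 0.086
grip_force: 0.0
```

Emit:
carry_out([
  {"travel": [0, 0, 0], "delta_rot": [0, 0, 0], "fingers": 1},
  {"travel": [0, 0, 0], "delta_rot": [0, 0, 0], "fingers": 1},
  {"travel": [0, 0, 0], "delta_rot": [0, 0, 0], "fingers": 1},
])

```text
clock: 16.2
tcp_pos: [0.4943, -0.0128, 0.0154]
orientation: [-0.0, 0.666, 0.746, -0.0]
wrist_force: [-0.5, 0.2, -1.9]
finger_gap: 0.0593
grip_force: 33.2
```

```bash
python3 - <<'E'
from h import *
s=env.get_state();print(s["wrist_force"],s["tcp_pos"],s["orientation"])
r=env.read_camera("side")
u0,v0,u1,v1=266,226,296,240
h=cv2.cvtColor(r["color"],cv2.COLOR_RGB2HSV)
for v in range(v0,v1):print(v,' '.join("%3d"%q for q in h[v,u0:u1,2]))
E
```

```text
[-0.54630828  0.22190072 -1.92271872] [ 0.49430602 -0.01278981  0.01544162] [-1.26073881e-04  6.66408940e-01  7.45586417e-01 -5.51540313e-05]
226 154 187 207 207 200 200 201 219 224 228 226 226 224 222 216 214 217 218 222 226 221 220 220 222 216 214 174 113  75  89
227 156 195 211 204 201 196 203 221 224 225 228 228 226 222 219 212 217 217 222 222 220 218 218 221 219 212 156  91  80 109
228 179 206 207 203 201 197 210 221 227 227 227 228 225 221 219 217 214 217 220 220 220 220 221 220 222 204 147  85  81 120
229 189 213 206 200 193 197 216 224 227 227 229 228 224 220 220 215 216 214 219 219 219 221 223 221 216 184 127  78  95 127
230 192 209 204 199 196 192 209 221 227 230 230 227 223 223 219 217 215 220 220 218 218 221 222 222 212 163 102  76 110 134
231 204 210 202 201 187 183 171 179 199 212 222 220 216 217 216 216 219 219 220 219 220 221 223 224 208 153  85  81 117 140
232 208 213 205 198 192 173 145 130 135 145 147 153 165 182 189 198 201 205 213 217 221 224 224 218 187 126  83  88 125 140
233 207 210 204 198 192 167 127 119 114 121 123 126 126 131 133 133 147 156 175 188 206 208 214 203 162 104  73  94 128 145
234 209 206 201 195 192 152 112  96  95 102 104 111 116 118 122 116 116 116 132 135 142 141 146 151 120  78  81 112 135 144
235 208 207 198 199 191 156 112  99  94  90  96 100  97  98 100 103 104 110 112 117 120 113 120 116  91  74  94 122 140 145
236 209 205 200 194 191 162 122 103  96  99 100  98  95  96  94  93  85  93 101  99 102 107 107 105  81  68  98 128 145 144
237 212 204 194 193 195 156 113  95  99 102 101 100 102 100  98 100  94  96  93  94  95  90  94  85  71  76 114 135 143 145
238 205 200 195 200 195 160 119 103  98  97  98  97 103 101  97 102 100 101 102  94 103  99  90  84  70  85 119 139 138 147
239 170 174 183 186 187 158 123  98  97  93  96  99  99 101 101 101  98 101  97 101 101  98 101  87  73  93 128 146 145 155
```

Emit:
carry_out([
  {"travel": [0, 0, 0], "delta_rot": [0, 0, 0.27], "fingers": 1},
  {"travel": [-0.04, 0.2, 0], "delta_rot": [0, 0, 0.27], "fingers": 1},
  {"travel": [-0.05, 0.2, 0], "delta_rot": [0, 0, 0.27], "fingers": 1},
  {"travel": [-0.04, 0.2, 0], "delta_rot": [0, 0, 0.25], "fingers": 1},
  {"travel": [-0.04, 0.2, 0], "delta_rot": [0, 0, 0], "fingers": 1},
])

```text
clock: 16.88
tcp_pos: [0.4901, 0.0076, 0.0156]
orientation: [0.0, 0.626, 0.78, 0.0]
wrist_force: [0.5, 0.5, -1.9]
finger_gap: 0.0591
grip_force: 33.2
```

Emit:
carry_out([
  {"travel": [0, 0, 0], "delta_rot": [0, 0, 0], "fingers": 1},
  {"travel": [0, 0, 0], "delta_rot": [0, 0, 0], "fingers": -1},
  {"travel": [0, 0, 0], "delta_rot": [0, 0, 0], "fingers": -1},
  {"travel": [0, 0, 0.5], "delta_rot": [0, 0, 0], "fingers": -1},
  {"travel": [0, 0, 1], "delta_rot": [0, 0, 0], "fingers": -1},
])

```text
clock: 17.5
tcp_pos: [0.4895, 0.0071, 0.0534]
orientation: [-0.001, 0.626, 0.78, -0.0]
wrist_force: [-0.1, 0.8, 0.4]
finger_gap: 0.0854
grip_force: 0.0
```

Emit:
carry_out([
  {"travel": [0, 0, 0.9], "delta_rot": [0, 0, 0], "fingers": -1},
  {"travel": [0.2, -0.9, 0.9], "delta_rot": [0, 0, 0], "fingers": 1},
  {"travel": [0.22, -1, 0], "delta_rot": [0, 0, 0], "fingers": 1},
  {"travel": [0.22, -1, 0], "delta_rot": [0, 0, 0], "fingers": 1},
  {"travel": [0.22, -1, 0], "delta_rot": [0, 0, 0], "fingers": 1},
])

```text
clock: 18.12
tcp_pos: [0.5123, -0.0914, 0.0993]
orientation: [0.001, 0.626, 0.78, 0.0]
wrist_force: [-0.1, -0.2, 0.3]
finger_gap: 0.0122
grip_force: 0.0
```

Emit:
carry_out([
  {"travel": [0.22, -1, 0], "delta_rot": [0, 0, 0], "fingers": 1},
  {"travel": [0.05, -0.2, 0], "delta_rot": [0, 0, 0], "fingers": 1},
])

```text
clock: 18.38
tcp_pos: [0.5192, -0.1219, 0.099]
orientation: [0.001, 0.627, 0.779, 0.0]
wrist_force: [0.2, 0.2, 0.4]
finger_gap: 0.0003
grip_force: 0.0
```

```bash
python3 - <<'E'
from h import *
np.set_printoptions(precision=4,suppress=True)
s=env.get_state();print(s["tcp_pos"],s["finger_gap"])
r=env.read_camera("top");hsv=cv2.cvtColor(r["color"],cv2.COLOR_RGB2HSV).astype(int)
cv2.imwrite("pics/top8.png",r["color"][:,:,::-1])
# panel: lit ply surrounded by shadow; print V and dark mask
V=hsv[...,2]
print("cols 238..300 step2")
for v in range(186,226,1):print(v,' '.join("%3d"%q for q in V[v,238:306:2]))
E
```

```text
[ 0.5192 -0.1219  0.099 ] 0.00028706099745315843
cols 238..300 step2
186 141 141 141 140 141 122 118 127 126 120 114 107 108 106 125 126 132 133 133 130 128 127 126 125 125 128 119  86  87  96 100 102 108 109
187 140 141 141 140 140 130 120 120 110 106 118 120 127 128 135 134 133 129 128 127 125 126 127 127 128 129 111  83  91  97 102 105 108 109
188 137 142 141 140 141 139 132 130 121 118 130 133 134 133 131 130 127 127 124 125 125 126 128 128 131 129 100  85  93  98 102 104 107 109
189 127 139 141 140 139 139 137 137 133 132 134 134 132 130 128 126 126 126 126 127 127 127 129 132 135 126  91  88  94 101 103 106 109 109
190 109 124 135 140 136 135 136 134 134 133 131 129 126 125 124 124 126 125 127 128 127 130 134 137 139 117  84  91  97 100 105 107 109 111
191  90  96 117 134 134 134 133 132 129 128 127 125 124 124 126 129 127 127 128 132 130 135 139 140 138 103  85  93  99 104 106 109 109 110
192  81  80 101 132 132 131 130 127 125 123 124 123 125 127 131 133 129 132 132 138 137 139 141 138 128  90  85  95 100 103 108 109 111 111
193  80  78  93 131 130 126 125 125 123 123 126 128
[... 3868 characters left out ...]

221  50  46  65  92  79  67  77  87  90  93  92  92  91  94  98  99  81  49  80  93 100 103 107 111 111 113 113 115 114 114 114 114 113 112
222  51  44  62  94  91  86  91  95  92  92  92  92  97 102 113 114  79  51  83  94 101 104 108 111 112 112 115 114 114 115 113 114 113 113
223  49  46  58  93  95  94  97  99  91  94  98 102 114 120 134 126  71  59  89  95 101 106 107 111 111 113 115 114 115 114 113 113 114 114
224  50  46  53  94  93  93 104 115  97 103 115 119 133 136 143 120  55  69  90  97 103 106 109 111 114 113 114 114 114 115 112 115 114 112
225  49  48  49  89  93  94 108 131 115 120 133 135 141 140 140 108  47  77  92  98 104 109 111 112 112 115 114 116 115 115 114 113 113 113
```

Emit:
carry_out([
  {"travel": [0, 0, -1], "delta_rot": [0, 0, 0], "fingers": 1},
  {"travel": [0, 0, -1], "delta_rot": [0, 0, 0], "fingers": 1},
  {"travel": [0, 0, -1], "delta_rot": [0, 0, 0], "fingers": 1},
  {"travel": [0, 0, -0.3], "delta_rot": [0, 0, 0], "fingers": 1},
  {"travel": [0, 0, -0.18], "delta_rot": [0, 0, 0], "fingers": 1},
])

```text
clock: 19.05
tcp_pos: [0.5186, -0.1199, 0.0114]
orientation: [0.0, 0.626, 0.78, 0.0]
wrist_force: [0.2, -0.5, 0.9]
finger_gap: -0.0001
grip_force: 0.0
```

Emit:
carry_out([
  {"travel": [-0.06, 0.27, 0], "delta_rot": [0, 0, 0], "fingers": 1},
  {"travel": [-0.06, 0.27, 0], "delta_rot": [0, 0, 0], "fingers": 1},
  {"travel": [-0.03, 0.14, 0], "delta_rot": [0, 0, 0], "fingers": 1},
])

```text
clock: 19.42
tcp_pos: [0.5149, -0.1028, 0.0117]
orientation: [0.0, 0.626, 0.78, 0.0]
wrist_force: [-0.3, 0.9, 0.3]
finger_gap: 0.0
grip_force: 0.0
```

Emit:
carry_out([
  {"travel": [-0.03, 0.12, 0], "delta_rot": [0, 0, 0], "fingers": 1},
  {"travel": [-0.03, 0.12, 0], "delta_rot": [0, 0, 0], "fingers": 1},
])

```text
clock: 19.68
tcp_pos: [0.5133, -0.0972, 0.0112]
orientation: [0.0, 0.626, 0.78, 0.0]
wrist_force: [-0.2, -0.1, -0.2]
finger_gap: 0.0
grip_force: 0.0
```

Emit:
carry_out([
  {"travel": [-0.03, 0.12, 0], "delta_rot": [0, 0, 0], "fingers": 1},
  {"travel": [-0.03, 0.12, 0], "delta_rot": [0, 0, 0], "fingers": 1},
])

```text
clock: 19.92
tcp_pos: [0.5118, -0.0914, 0.0111]
orientation: [0.0, 0.626, 0.78, -0.0]
wrist_force: [0.4, -1.8, 0.4]
finger_gap: -0.0002
grip_force: 0.5
```

Emit:
carry_out([
  {"travel": [-0.03, 0.12, 0], "delta_rot": [0, 0, 0], "fingers": 1},
  {"travel": [0, 0, 0], "delta_rot": [0, 0, 0], "fingers": 1},
])

```text
clock: 20.18
tcp_pos: [0.5109, -0.0881, 0.0111]
orientation: [-0.0, 0.626, 0.78, 0.0]
wrist_force: [0.2, 0.5, -0.8]
finger_gap: -0.0001
grip_force: 0.0
```

Emit:
carry_out([
  {"travel": [-0.013, 0.06, 0], "delta_rot": [0, 0, 0], "fingers": 1},
  {"travel": [-0.013, 0.06, 0], "delta_rot": [0, 0, 0], "fingers": 1},
])

```text
clock: 20.42
tcp_pos: [0.5104, -0.0854, 0.0111]
orientation: [0.0, 0.626, 0.78, -0.0]
wrist_force: [0.1, -0.4, -0.1]
finger_gap: -0.0003
grip_force: 0.5
```

```bash
python3 - <<'E'
from h import *
r=env.read_camera("side");h=cv2.cvtColor(r["color"],cv2.COLOR_RGB2HSV)
print(env.get_state()["wrist_force"])
for v in range(228,250):print(v,' '.join("%3d"%q for q in h[v,262:300,2]))
E
```

```text
[-0.11115487 -1.77941696  0.06123069]
228 221 224 215 173 181 200 207 200 194 194 199 203 216 222 224 221 223 221 217 212 209 215 221 222 220 217 212 217 219 214 201 147 107 127 140 138 134 168
229 223 223 212 176 188 206 206 198 195 196 202 205 216 224 222 223 223 220 216 212 213 217 222 221 218 218 218 213 215 218 205 145 103 123 139 140 148 189
230 224 219 194 168 192 207 202 199 193 198 207 211 220 225 223 224 221 221 216 214 211 214 221 223 220 216 218 216 219 215 205 141 107 125 139 139 142 170
231 222 218 183 183 204 207 203 194 194 198 205 211 219 224 225 224 222 222 216 213 209 212 220 222 216 217 218 219 217 213 189 136 111 130 139 141 146 171
232 223 215 179 189 208 205 201 195 196 196 206 198 214 224 225 223 222 220 216 211 213 218 221 223 218 218 218 218 218 209 179 123 116 133 139 144 158 201
233 223 213 173 186 201 204 199 193 193 201 204 214 219 224 225 225 223 220 217 210 209 214 219 219 217 217 217 218 219 209 164 113 121 141 144 141 165 209
234 219 194 161 187 207 205 198 193 194 201 206 221 222 225 223 225 224 219 218 212 214 213 223 220 218 214 218 220 220 210 15
[... 1669 characters left out ...]
  85  85  90  90  87  91  82  88  84  87  86  79  82  80  78  79  82  80  79
246  52  55  59  61  59  62  61  57  63  65  67  65  78  78  86  84  82  82  79  81  80  84  84  85  90  84  85  89  87  82  89  86  85  85  85  84  85  82
247  56  58  62  56  58  55  55  53  53  51  59  54  55  60  64  59  66  57  59  60  67  72  79  77  82  83  85  80  78  81  83  83  88  82  87  89  86  82
248  70  74  74  72  71  64  54  49  51  51  44  49  51  55  48  55  50  49  47  54  51  56  54  63  61  63  56  62  58  56  69  71  73  76  85  85  87  79
249  75  83  82  81  80  73  62  52  52  49  51  51  51  52  50  49  45  49  47  49  53  51  49  47  57  47  53  47  49  47  56  57  58  64  66  61  56  54
```

Emit:
carry_out([
  {"travel": [-0.013, 0.06, 0], "delta_rot": [0, 0, 0], "fingers": 1},
  {"travel": [-0.013, 0.06, 0], "delta_rot": [0, 0, 0], "fingers": 1},
])

```text
clock: 20.72
tcp_pos: [0.5097, -0.0823, 0.0111]
orientation: [0.0, 0.626, 0.78, 0.0]
wrist_force: [0.8, -0.4, -1.0]
finger_gap: -0.0002
grip_force: 0.5
```

Emit:
carry_out([
  {"travel": [-0.01, 0.05, 0], "delta_rot": [0, 0, 0], "fingers": 1},
  {"travel": [0, 0, 0], "delta_rot": [0, 0, 0], "fingers": 1},
])

```text
clock: 20.98
tcp_pos: [0.5093, -0.0808, 0.011]
orientation: [-0.0, 0.626, 0.78, 0.0]
wrist_force: [-0.8, -0.2, 0.5]
finger_gap: 0.0002
grip_force: 0.1
```

```bash
python3 - <<'E'
from h import *
r=env.read_camera("top");h=cv2.cvtColor(r["color"],cv2.COLOR_RGB2HSV)
print(env.get_state()["wrist_force"])
for v in range(196,222,2):print(v,' '.join("%3d"%q for q in h[v,228:262,2]))
r=env.read_camera("side");h=cv2.cvtColor(r["color"],cv2.COLOR_RGB2HSV)
print('side')
for v in range(234,244):print(v,' '.join("%3d"%q for q in h[v,262:300,2]))
E
```

```text
[-0.13114529 -0.08511705 -0.13692206]
196  53  53  54  55  52  53  49  43  56  72  76  74  74  72  75  94 117 126 129 131 132 134 135 135 135 134 135 136 136 136 138 139 140 140
198  52  54  54  55  54  53  48  40  50  71  78  81  81  80  82  93 115 132 137 137 135 138 138 139 140 139 141 141 142 141 142 142 142 141
200  49  52  55  55  56  52  51  44  45  74  99 109 114 118 124 130 134 138 141 142 141 141 141 142 141 141 142 141 142 140 142 142 141 141
202  57  56  52  54  55  53  52  45  41  79 122 140 144 142 142 142 141 142 142 142 142 141 142 141 141 141 140 141 141 139 139 139 137 137
204  69  56  51  53  55  56  52  50  41  59 103 132 141 141 142 142 141 141 142 141 141 140 140 139 139 137 137 136 135 134 135 134 135 138
206 101  78  60  53  56  55  54  51  44  42  80 124 141 143 142 141 142 140 140 139 139 137 136 136 135 133 135 136 137 139 140 139 140 141
208 117  98  71  56  53  54  53  51  46  44  64 107 134 139 141 139 138 137 136 136 137 136 136 138 138 139 141 141 142 140 142 141 142 140
210 129 121  94  65  52  54  53  53  48  43  40  76 120 138 138 137 138 138 138 13
[... 1622 characters left out ...]
 216 215 218 221 220 217 220 221 222 209 157 106 117 140 139 142 166 212 228
240  89  97 106 110 110 119 124 128 136 140 155 166 180 183 189 206 207 206 206 205 205 209 206 209 213 218 221 223 209 151 101 126 147 143 140 161 209 226
241  83  89  86  87  82  84  88  89  93  95  99 100 111 118 116 126 136 140 140 139 148 157 168 170 180 194 205 207 196 145  98 121 137 139 142 165 210 229
242  84  87  87  87  88  83  86  87  87  85  82  83  84  85  85  83  87  83  92  90  95  98 102 107 111 128 133 137 140 102  93 105 121 118 120 148 196 218
243  86  81  88  88  86  91  86  87  87  86  88  90  88  89  89  83  85  86  86  83  84  83  76  80  83  83  86  85  84  79  81  82  91  88  89 114 129 147
```

Emit:
carry_out([
  {"travel": [-0.01, 0.05, 0], "delta_rot": [0, 0, 0], "fingers": 1},
  {"travel": [0, 0, 0], "delta_rot": [0, 0, 0], "fingers": 1},
])

```text
clock: 21.32
tcp_pos: [0.5091, -0.0798, 0.011]
orientation: [-0.0, 0.626, 0.78, 0.0]
wrist_force: [0.0, -1.2, -0.4]
finger_gap: -0.0003
grip_force: 0.2
```

Emit:
carry_out([
  {"travel": [-0.01, 0.05, 0], "delta_rot": [0, 0, 0], "fingers": 1},
  {"travel": [0, 0, 0], "delta_rot": [0, 0, 0], "fingers": 1},
])

```text
clock: 21.58
tcp_pos: [0.5089, -0.0785, 0.011]
orientation: [-0.0, 0.626, 0.78, 0.0]
wrist_force: [0.8, -0.4, -0.5]
finger_gap: -0.0001
grip_force: 0.2
```

Emit:
carry_out([
  {"travel": [-0.01, 0.05, 0], "delta_rot": [0, 0, 0], "fingers": 1},
  {"travel": [0, 0, 0], "delta_rot": [0, 0, 0], "fingers": 1},
])

```text
clock: 21.82
tcp_pos: [0.5092, -0.0778, 0.0113]
orientation: [0.001, 0.626, 0.78, -0.0]
wrist_force: [1.2, -2.9, -0.8]
finger_gap: 0.0
grip_force: 1.5
```

Emit:
carry_out([
  {"travel": [-0.01, 0.05, 0], "delta_rot": [0, 0, 0], "fingers": 1},
  {"travel": [0, 0, 0], "delta_rot": [0, 0, 0], "fingers": 1},
])

```text
clock: 22.08
tcp_pos: [0.5099, -0.0776, 0.0117]
orientation: [0.002, 0.626, 0.78, -0.0]
wrist_force: [1.3, -5.7, -0.9]
finger_gap: -0.0001
grip_force: 3.2
```

```bash
python3 - <<'E'
from h import *
s=env.get_state();print(s["wrist_force"],s["tcp_pos"],s["tau"])
r=env.read_camera("top");h=cv2.cvtColor(r["color"],cv2.COLOR_RGB2HSV)
for v in range(200,224,2):print(v,' '.join("%3d"%q for q in h[v,234:290,2]))
E
```

```text
[ 1.31845741 -5.65601683 -0.9314385 ] [ 0.50987445 -0.07763758  0.01165427] [ 2.91534752e+00 -4.37739086e+01  2.25765556e+01  1.63375173e+00
  1.42376505e+00  1.59784185e-02]
200  50  44  54  81 102 109 114 120 128 133 136 138 141 142 142 142 140 142 141 141 141 142 142 141 141 141 141 141 141 140 138 138 137 130 116  94  84  86  89  92  95  96  98  99 100 102 101 102 103 103 104 104 103 103 103 103
202  51  50  75 119 139 144 143 142 144 142 141 141 141 142 141 141 142 142 142 141 141 141 139 138 138 137 135 135 136 135 136 135 128 110  90  83  88  91  92  94  98  98  98 101 100 101 103 103 102 104 104 102 103 104 103 103
204  54  51  67 103 132 142 142 141 142 140 141 141 142 140 139 139 140 138 137 136 137 135 134 134 134 135 139 138 141 141 141 130 108  90  84  87  93  92  96  98 100 100 100 102 103 103 104 104 104 104 104 103 104 103 102 104
206  52  48  50  82 122 140 143 142 141 141 140 139 140 138 138 137 135 134 135 135 136 137 139 138 139 141 142 142 142 141 128 105  86  83  88  91  94  96  99 100 101 102 103 104 102 103 105 103 104 104 104 104 105 102 104 104
208  54  49  
[... 1110 characters left out ...]
 105 104 104 105
218  53  53  52  48  46  54  85 123 140 142 139 138 132 127 123 116 106  92  81  74  69  61  55  55  49  56  69  80  86  90  93  95  97  98 102 102 102 103 103 104 104 105 104 104 105 106 105 104 104 105 104 104 104 105 105 104
220  54  53  52  50  47  48  64  87  93  86  77  73  66  61  57  60  65  69  74  82  85  81  71  55  45  60  78  84  90  92  95  97  98 100 103 102 103 104 103 105 104 105 103 104 105 104 106 104 105 105 105 104 104 105 104 105
222  61  52  52  52  50  48  44  36  41  60  72  82  87  88  91  93  94  93  93  94  90  80  65  45  50  70  82  90  91  95  96  99 100 102 102 103 103 104 105 105 103 106 105 104 105 105 104 103 105 105 104 105 106 104 105 104
```

```bash
python3 - <<'E'
from h import *
r=env.read_camera("top");h=cv2.cvtColor(r["color"],cv2.COLOR_RGB2HSV)
print(env.get_state()["wrist_force"])
for v in range(213,227):print(v,' '.join("%3d"%q for q in h[v,232:266,1]))
r=env.read_camera("side");h=cv2.cvtColor(r["color"],cv2.COLOR_RGB2HSV);print("side S, V cols 286..304")
for v in range(196,246,2):print(v,' '.join("%3d"%q for q in h[v,286:308,1]),' | ',' '.join("%3d"%q for q in h[v,286:308,2]))
E
```

```text
[ 1.90645389 -6.34471021 -0.29340583]
213 173 191 179 176 181 182 162 129 115 114 113 113 114 114 116 115 114 113 116 115 114 116 115 113 116 113 115 116 114 108  92  55  49  49
214 162 191 194 184 182 183 167 121 114 115 114 114 116 114 113 116 117 114 115 115 114 116 115 116 117 116 115 116 113 103  77  52  50  48
215 146 178 179 175 204 186 172 126 113 115 113 114 113 114 115 114 114 115 114 114 116 115 116 116 116 114 112 114 111  91  69  51  49  50
216 144 172 186 197 186 197 186 131 111 111 112 115 114 112 116 115 113 112 115 116 116 113 113 115 118 111 110 114 104  74  54  53  50  52
217 131 167 197 184 195 187 182 140 118 110 113 112 111 113 116 115 114 107 108 110 118 114 112 115 123 107 100 102  70  52  49  49  50  51
218 132 158 183 179 184 187 202 157 123 114 114 114 110 111 112 117 113 106 100 115 124 121 126 123 111  70  69  79  59  52  52  51  49  54
219 126 145 202 191 179 194 195 168 129 116 112 116 115 106 111 122 120 112 118 132 143 145 131 114  72  44  64  74  61  52  52  53  49  50
220 123 147 175 200 195 189 190 158 146 125 122 123 121 114 128 138 139 136 131 13
[... 4821 characters left out ...]
 127 123 121 120 127 121 120 123 125 123 123 120 124 125  |  219 220 219 221 210 163 115 119 142 143 145 164 211 229 226 218 216 212 219 225 227 221
240 125 125 124 123 121 118 141 127 125 121 123 119 128 122 122 125 126 125 120 121 122 119  |  215 219 222 221 209 151 103 129 141 141 141 165 208 227 224 218 212 219 223 223 223 221
242 143 142 140 130 114 131 160 150 129 132 131 124 126 124 126 126 126 125 125 122 122 123  |  112 124 137 141 139 109  89 104 117 118 117 152 195 216 215 207 210 219 223 223 221 220
244 211 168 170 179 194 197 206 190 175 174 196 208 176 160 165 175 176 144 150 142 144 142  |   86  88  84  81  79  79  78  75  83  79  78  81  84  91  94  93  94 106 112 117 117 126
```

Emit:
carry_out([
  {"travel": [-0.01, 0.045, 0], "delta_rot": [0, 0, 0], "fingers": 1},
  {"travel": [0, 0, 0], "delta_rot": [0, 0, 0], "fingers": 1},
])

```text
clock: 22.48
tcp_pos: [0.5104, -0.0775, 0.012]
orientation: [0.003, 0.626, 0.779, -0.001]
wrist_force: [3.7, -9.3, -0.9]
finger_gap: 0.0002
grip_force: 4.6
```

Emit:
carry_out([
  {"travel": [-0.01, 0.04, 0], "delta_rot": [0, 0, 0], "fingers": 1},
  {"travel": [0, 0, 0], "delta_rot": [0, 0, 0], "fingers": 1},
])

```text
clock: 22.72
tcp_pos: [0.5107, -0.0775, 0.0122]
orientation: [0.004, 0.627, 0.779, -0.001]
wrist_force: [2.8, -10.8, -0.7]
finger_gap: -0.0001
grip_force: 6.0
```

Emit:
carry_out([
  {"travel": [-0.004, 0.02, 0], "delta_rot": [0, 0, 0], "fingers": 1},
  {"travel": [0, 0, 0], "delta_rot": [0, 0, 0], "fingers": 1},
  {"travel": [0, 0, 0], "delta_rot": [0, 0, 0], "fingers": 1},
  {"travel": [0, 0, 0], "delta_rot": [0, 0, 0], "fingers": 1},
])

```text
clock: 23.22
tcp_pos: [0.5107, -0.0775, 0.0123]
orientation: [0.004, 0.627, 0.779, -0.001]
wrist_force: [2.6, -12.9, -0.9]
finger_gap: -0.0004
grip_force: 6.7
```

```bash
python3 - <<'E'
from h import *
for i in range(4):
    r=env.read_camera("top");s=env.get_state();print(s["wrist_force"],s["tcp_pos"])
V=cv2.cvtColor(r["color"],cv2.COLOR_RGB2HSV)[...,2].astype(float)
# left edge (fence|panel) subpixel crossing of V=95 and panel lower edge; fence far edge for yaw
L=[]
for v in range(203,217):
    c=np.where(V[v,234:244]>95)[0][0]+234;L.append((c-1+(95-V[v,c-1])/(V[v,c]-V[v,c-1]),v))
B=[]
for u in range(244,256):
    v=np.where(V[208:224,u]<105)[0][0]+208;B.append((u,v-1+(V[v-1,u]-105)/(V[v-1,u]-V[v,u])))
for n,p in(("end",L),("side",B)):
    w=ray(r,p,.074);d=np.polyfit(*( (w[:,0],w[:,1]) if n=="end" else (w[:,1],w[:,0])),1);print(n,w[[0,-1]],"yaw",np.arctan(d[0]))
E
```

```text
[  4.59118741 -13.30745766  -1.61884551] [ 0.51071813 -0.07753313  0.01228558]
[  3.28031592 -12.8875277   -1.45494193] [ 0.51069856 -0.07754143  0.01225723]
[  3.11277913 -13.2455643   -0.5401697 ] [ 0.51071193 -0.07754871  0.01227485]
[  3.1875879  -13.01614612  -1.09672855] [ 0.51072067 -0.07754202  0.01226754]
end [[0.49226435 0.10340505 0.074     ]
 [0.45324695 0.09427302 0.074     ]] yaw 0.24571021782405364
side [[0.44302106 0.0810318  0.074     ]
 [0.45062378 0.04833921 0.074     ]] yaw -0.2270505697316539
```

```bash
python3 -c "
from workcell import env
print(env.get_state()['wrist_force']);print(env.hand_in())"
```

```text
[  3.1875879  -13.01614612  -1.09672855]
the job is handed in; nothing more can be done
None
```

I laid the long bottom on the drawer and pushed both square against the fence. I handed the job in while still pressing at about 13 N by the wrist sensor; the camera readings agree with a flush, square fit, but no verdict came back.

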